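Set the stop of the strap length gauge to the pointed marker

ROBOT

A 6-joint arm with a two-finger parallel gripper is mounted at the origin on the work surface; the furniture and walls round the work are solid. World frame = base frame: x ahead of the robot, y to its left, z up, the work surface at z = 0. Lengths are in m, angles in rad, forces in N, time in s.
With the tool pointing down it reaches from about 0.35 to 0.925 m from the base axis. Payload 6.4 kg.
Tool frame: the origin (TCP) lies on the centre line of the jaws, within the pads' length; the fingertips stand tips_ahead ahead of it and the grasp point (between the pads) lies 3 mm ahead of it (tips_ahead is the distance from the TCP to the fingertips, in m); z points along the fingers, y is the line along which they close (so a half turn about z gives the same grasp; the last joint's range is limited). The gripper opens to 85 mm and grips with 20 to 120 N. Pads are 22 mm wide; open, the fingers measure 114 mm over their backs; the gripper's body (76 mm by 85 mm) begins 54 mm behind the grasp point. The pads swing forward as they close: fully open they stand 13 mm farther back than shut.
Start: joints at [1.03, 0.245, 1.558, -0, 1.339, -0.174], TCP at [0.233, 0.607, 0.253] pointing down, gripper open.
Joint ranges: [-3.13, 3.13], [-1.02, 2.26], [0.13, 2.54], [-0.95, 4.09], [0.21, 2.88], [-2.74, 2.74]. Speed limits (rad/s): [2.57, 2.57, 3.14, 3.14, 3.14, 3.14].

INTERFACE

Orientations are given as a rotation vector (axis times angle).
In Python, from plant import read_state, get_image, sign_off, tips_ahead gives the robot as it stands.
- The arm moves only by the tool play_rows, never from a script. Its argument "plan" is a list of rows, each an object with "xyz": the shift along the tool's x, y, z in mm, a list of three; "yaw": the turn about the tool's z in degrees; "hand": the finger opening in mm, from 0 to 85.4. A call has 1 to 8 rows; each row is the pose to reach, as a shift and turn from the pose commanded when the call began, along the tool's axes at that moment; what a row does not reach only later rows make up. A row lasts 1/12 s, in which the tool goes at most 41.7 mm and 7.16 degrees, less where a joint would pass 70% of its speed; a pose out of reach is approached as far as the arm can. A call with a gripper value outside its range is refused whole. The fingers move at their own pace and stop on an object; the grip force is fixed at half the most. Time passes only in rows, so rows that repeat a pose let the fingers close. It gives the time, the measured TCP pose, the force, the opening and the grip force at its end, in the units of the state.
- read_state(): the state, without advancing time (a new reading comes with each control period).
- get_image(name): name is "scene" or "top" or "wrist"; returns a dict with "frame" (384x512x3 uint8, red, green, blue), "fx", "fy", "cx", "cy" (pixels), "D" ([k1, k2, p1, p2, k3] as OpenCV has them; the pictures are not rectified), "R" (3x3) and "t" (3): a world point X has camera coordinates R X + t. Camera axes: x right, y down, z forward; pixel columns grow to the right and rows downward; lengths in m; the calibration is good to about 2 mm. A picture is of the moment at which its call begins. There is no depth.
- sign_off(): hands the job in; it is judged then, once.
The state is a dict: "clock": time; "joint_positions": joint angles; "qvel": joint speeds; "joint_torque": joint torques, N m; "position": TCP position; "tool_rot": TCP orientation; "contact_force": force on the tool from outside, world axes, zero at the start; "ft_torque": the same for the moment, N m; "grip_width": opening from 0.0 (shut) to 1.0 (fully open); "finger_force": force on a finger pad.
Only numpy, scipy, OpenCV 4.12 (cv2) and the standard library are available. Lean on these libraries where they do the work, as an engineer would, in place of code of your own. Each camera call takes 0.05 s, during which the arm holds its last target. There are 200 camera calls.

TASK

Set the strap length gauge for the next batch: slide its stop carriage along the rail until the carriage's index tongue points at the tip of the pointed marker, not at the round one. Leave the carriage standing there and let go of it.

Things in the scene. Friction and masses are not known exactly. Their poses are not given: they have to be found in the camera images.
- length_gauge: Strap length gauge fixed on the bench left of the solid green machine (up to 340 mm high: pass above it). Plywood board 260 x 120 x 14 mm; origin: centre of its underside; x along the rail, away from the robot, y left. Rail at y +22 mm, end blocks at its ends 40 mm high. On a graduated strip at y -56 to -20 mm stand two fixed dark steel markers: a pointed one and a round disc, 25 mm across.
- stop_carriage (a joint): Position of the carriage along the rail, m: 0 at the gauge's middle, positive towards the gauge's +x (away from the robot), end stops at -0.10 and +0.10. Starts within 15 mm of the middle. Slides with about 3 N of friction, has no spring and stays where it is left.
- stop_fin (a point): Grip point of the carriage's fin: a bare aluminium plate 14 mm thick (along x), 44 mm wide (y), upright on a saddle 36 x 48 mm; saddle top 44 mm, fin top 96 mm above the bench. The point is central in thickness and width, 75 mm above the bench. A narrow dark index tongue, 24 mm above the bench, sticks out of the saddle to the strip (gauge's -y) at this same x. Axes as the gauge's.
- pointed_marker: Pointed marker, dark steel, 24 mm along x, 28 along y, 16 high: from above a little house shape whose tip points at the rail (gauge's +y). Origin: at its foot, 16 mm above the bench, on its centre line, 14 mm behind the tip; the tip has the same x. 50 to 80 mm from the gauge's middle, on the far or the near side; the round marker is on the other side. Axes as the gauge's.

How it is judged:
By the outcome, as a careful person would: the job done as asked, in the order asked, and still so for the second after the job is handed in, with the robot touching nothing.
It also fails if it takes over 32 s, if anything falls off the work surface, if the arm or the gripper's body presses on something with over 40 N, if the wrist force passes 120 N, or if a joint passes its speed limit or range.

## Working session

There is one attempt and no reset: what is moved stays moved. The work goes in short steps, Python scripts to look and compute and a tool call to move; the robot and the scene stay as the last step left them, time stands still between calls to the robot, and variables do not carry over. Pictures are saved under pics/ and viewed, at most 10 in all, crops included, and the job is handed in when it is done.

Besides the shell and the picture viewer there is one more tool, called after ">>>" in YAML: its name, and indented under it one key for each argument. play_rows: Moves the arm, as the interface text tells. Its arguments: {"type":"object","properties":{"plan":{"type":"array","items":{"type":"object","properties":{"xyz":{"type":"array","items":{"type":"number"}},"yaw":{"type":"number"},"hand":{"type":"number"}}}}},"required":["plan"]}

```bash
mkdir -p pics
python3 - <<'E'
from plant import *
import cv2, pickle, numpy as np
s=read_state();print({k:np.round(v,3) for k,v in s.items()},tips_ahead)
d={n:get_image(n) for n in("scene","top","wrist")}
pickle.dump(d,open("im0.pkl","wb"))
a=np.hstack([d["top"]["frame"],d["wrist"]["frame"]])
cv2.imwrite("pics/a.png",cv2.resize(a[...,::-1],(800,300),interpolation=cv2.INTER_AREA))
cv2.imwrite("pics/top.png",cv2.resize(d["top"]["frame"][...,::-1],(800,600)))
cv2.imwrite("pics/w.png",cv2.resize(d["wrist"]["frame"][...,::-1],(800,600)))
for n in d: print(n,d[n]["R"].round(3),d[n]["t"],d[n]["fx"],d[n]["D"])
E
```

```text
{'clock': np.float64(0.0), 'joint_positions': array([ 1.03 ,  0.246,  1.559, -0.   ,  1.339, -0.174]), 'qvel': array([ 0.001,  0.002, -0.   , -0.002, -0.001, -0.001]), 'joint_torque': array([ 0.0000e+00, -4.2951e+01, -3.2613e+01, -0.0000e+00,  5.0000e-03,
       -0.0000e+00]), 'position': array([0.233, 0.606, 0.252]), 'tool_rot': array([-5.730e-01, -3.088e+00,  3.000e-03]), 'contact_force': array([0.195, 0.064, 0.356]), 'ft_torque': array([-0.007, -0.008,  0.01 ]), 'finger_force': np.float64(0.0), 'grip_width': np.float64(0.996)} 0.022
scene [[ 0.821 -0.571 -0.013]
 [-0.419 -0.586 -0.694]
 [ 0.389  0.574 -0.72 ]] [-0.36459764  0.37099421  0.6120495 ] 453.890975794448 [-0.08552323  0.          0.          0.          0.        ]
top [[ 0.007 -1.    -0.013]
 [-0.99  -0.005 -0.139]
 [ 0.139  0.014 -0.99 ]] [0.13011386 0.57587251 0.83528132] 368.9505587459522 [-0.12007245  0.          0.          0.          0.        ]
wrist [[ 0.357  0.934 -0.001]
 [ 0.894 -0.341  0.292]
 [ 0.272 -0.105 -0.956]] [-0.65078971 -0.03899913  0.37821985] 317.1882206048764 [-0.08026489  0.          0.          0.          0.        ]
```

View pics/a.png

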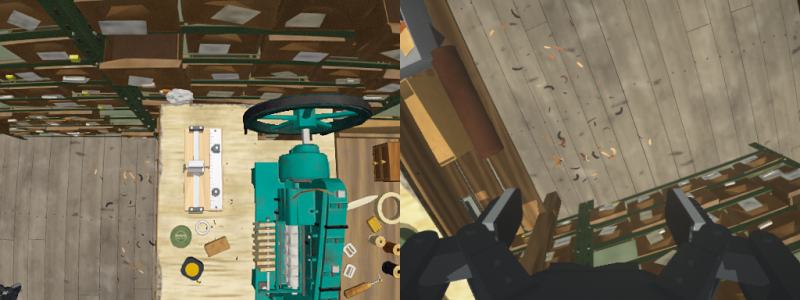

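The top view (half scale) shows the gauge at about (203,168), with the green machine to its right. The wrist camera shows only the floor. Next I'll enlarge the gauge.

Run:
```python
import cv2,pickle,numpy as np
d=pickle.load(open("im0.pkl","rb"))
c=d["top"]["frame"][145:285,220:300,::-1]
c=cv2.resize(c,None,fx=4.25,fy=4.25,interpolation=cv2.INTER_CUBIC)
s=cv2.resize(d["scene"]["frame"][...,::-1],(440,330))
o=np.zeros((595,800,3),np.uint8);o[:c.shape[0],:c.shape[1]]=c;o[:330,350:790]=s
cv2.imwrite("pics/b.png",o)
```

```text
(no output)
```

View pics/b.png

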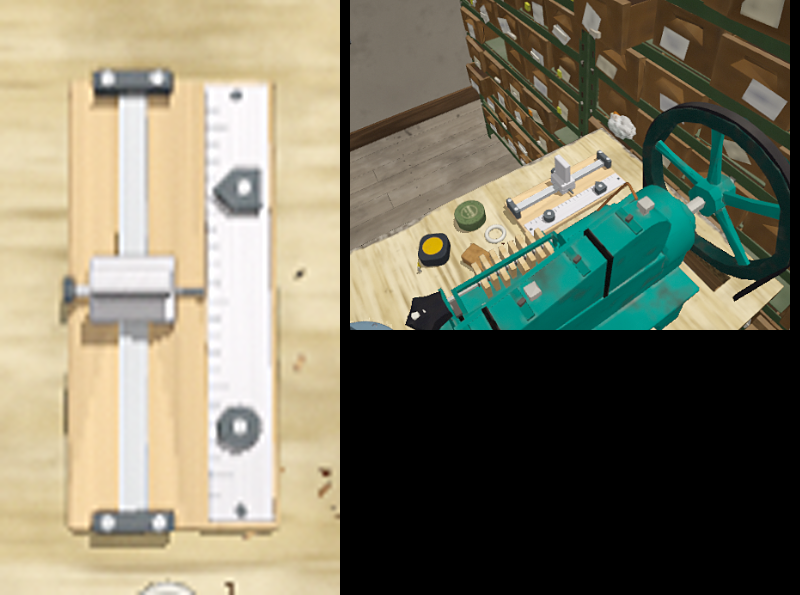

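The crop shows the pointed marker on the far side, with its tip at crop (214,190). The round marker is near, at (240,428), and the tongue is at (198,292). Now I'll turn these into positions.

```bash
cat > h.py <<'E'
import cv2,numpy as np
def cast(im,uv,z):
    K=np.array([[im["fx"],0,im["cx"]],[0,im["fy"],im["cy"]],[0,0,1]])
    p=cv2.undistortPoints(np.float64(uv).reshape(-1,1,2),K,np.float64(im["D"])).reshape(-1,2)
    R=np.array(im["R"]);c=-R.T@im["t"]; r=np.c_[p,np.ones(len(p))]@R
    return c+r*((z-c[2])/r[:,2])[:,None]
E
python3 - <<'E'
import pickle;from h import *
d=pickle.load(open("im0.pkl","rb"));im=d["top"]
def P(c,z): return cast(im,(np.float64(c)+.5)/4.25-.5+[220,145],z).round(4)
f=im["frame"].astype(int)
dark=(f.max(2)<150).astype(np.uint8)
n,l,st,ce=cv2.connectedComponentsWithStats(dark[145:285,220:300])
for i in range(1,n):
    if st[i,4]>15: print(st[i],ce[i],(ce[i]*4.25).round(),cast(im,ce[i]+[220,145],.03).round(4)[0])
print("strip corners",P([[206,84],[268,84],[270,521],[208,521]],.015))
print("end blocks",P([[133,77],[133,515]],.04))
print("board corners",P([[68,80],[276,80],[276,530],[68,530]],.014))
print("tip",P([[214,190]],.032),"marker",P([[240,190],[240,428]],.03))
print("tongue",P([[180,292],[203,292]],.024))
print("fin top corners",P([[90,258],[172,256],[173,291],[91,293]],.096))
E
```

```text
[ 22  16  19   8 103] [30.82524272 19.87378641] [131.  84.] [0.6483 0.146  0.03  ]
[50 40 12 11 84] [55.94047619 45.35714286] [238. 193.] [0.5858 0.0849 0.03  ]
[14 65  4 11 28] [15.60714286 69.71428571] [ 66. 296.] [0.5264 0.1812 0.03  ]
[21 69 19  2 36] [30.         69.47222222] [128. 295.] [0.5273 0.1468 0.03  ]
[51 96 10 10 70] [ 55.6        100.57142857] [236. 427.] [0.4539 0.0856 0.03  ]
[ 18 120  23   9 120] [ 30.03333333 123.81666667] [128. 526.] [0.399  0.1456 0.03  ]
strip corners [[0.6531 0.1036 0.015 ]
 [0.6532 0.0675 0.015 ]
 [0.4024 0.0668 0.015 ]
 [0.4022 0.1017 0.015 ]]
end blocks [[0.6513 0.1455 0.04  ]
 [0.4066 0.1433 0.04  ]]
board corners [[0.6553 0.1842 0.014 ]
 [0.6559 0.0628 0.014 ]
 [0.3974 0.0634 0.014 ]
 [0.3965 0.1806 0.014 ]]
tip [[0.588  0.0993 0.032 ]] marker [[0.5884 0.0845 0.03  ]
 [0.4544 0.0845 0.03  ]]
tongue [[0.5307 0.1182 0.024 ]
 [0.5308 0.1052 0.024 ]]
fin top corners [[0.5419 0.1655 0.096 ]
 [0.5432 0.1227 0.096 ]
 [0.5249 0.1221 0.096 ]
 [0.5236 0.1648 0.096 ]]
```

>>> play_rows:
  plan:
    - {"xyz":[-28,-20,0],"yaw":0,"hand":85}
    - {"xyz":[-55,-41,0],"yaw":0,"hand":85}
    - {"xyz":[-83,-61,0],"yaw":0,"hand":85}
    - {"xyz":[-111,-81,0],"yaw":0,"hand":85}
    - {"xyz":[-139,-101,0],"yaw":0,"hand":85}
    - {"xyz":[-166,-122,0],"yaw":0,"hand":85}
    - {"xyz":[-194,-142,0],"yaw":0,"hand":85}
    - {"xyz":[-222,-162,0],"yaw":0,"hand":85}

```text
clock: 0.82
position: [0.3826, 0.3744, 0.2531]
tool_rot: [-0.573, -3.089, 0.0]
contact_force: [-0.3, 0.2, -0.2]
grip_width: 0.992
finger_force: 0.0
```

>>> play_rows:
  plan:
    - {"xyz":[-28,-20,0],"yaw":7,"hand":85}
    - {"xyz":[-55,-41,0],"yaw":14,"hand":85}
    - {"xyz":[-83,-61,0],"yaw":21,"hand":85}
    - {"xyz":[-111,-81,0],"yaw":28,"hand":85}
    - {"xyz":[-139,-101,0],"yaw":35,"hand":85}
    - {"xyz":[-166,-122,0],"yaw":42,"hand":85}
    - {"xyz":[-194,-142,0],"yaw":49,"hand":85}
    - {"xyz":[-221,-163,0],"yaw":56,"hand":85}

```text
clock: 1.48
position: [0.5306, 0.1429, 0.2531]
tool_rot: [-1.963, -2.452, 0.0]
contact_force: [-0.3, -0.0, -0.5]
grip_width: 0.997
finger_force: 0.0
```

>>> play_rows:
  plan:
    - {"xyz":[0,0,0],"yaw":6.5,"hand":85}
    - {"xyz":[0,0,0],"yaw":13,"hand":85}
    - {"xyz":[0,0,0],"yaw":13,"hand":85}
    - {"xyz":[0,0,0],"yaw":13,"hand":85}

```text
clock: 1.82
position: [0.5299, 0.1444, 0.253]
tool_rot: [-2.218, -2.224, 0.001]
contact_force: [0.1, 0.6, 0.2]
grip_width: 0.996
finger_force: 0.0
```

Run:
```python
from plant import *
import cv2, pickle, numpy as np
from scipy.spatial.transform import Rotation as R
s=read_state();print(s["position"],R.from_rotvec(s["tool_rot"]).as_matrix().round(3),s["joint_positions"],s["contact_force"],s["clock"])
d={n:get_image(n) for n in("top","wrist")}
pickle.dump(d,open("im1.pkl","wb"))
a=np.hstack([d["wrist"]["frame"],d["top"]["frame"][:,150:400]])
cv2.imwrite("pics/c.png",cv2.resize(d["wrist"]["frame"][...,::-1],(800,600)))
```

```text
[0.5299094  0.14444582 0.25297749] [[-0.002  1.    -0.001]
 [ 1.     0.002 -0.   ]
 [-0.    -0.001 -1.   ]] [5.96422993e-02 1.00662193e-02 1.81678854e+00 1.20408135e-05
 1.31532725e+00 5.72041844e-02] [0.09069755 0.60725889 0.24964198] 1.8167
```

View pics/c.png

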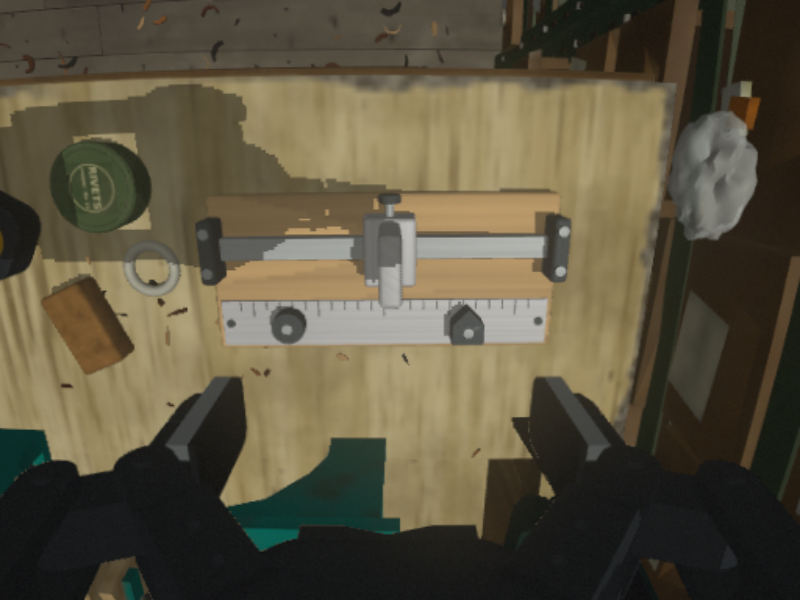

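The wrist view shows the gauge, with the fin at about (391,285), the marker tip at (463,306) and the disc at (288,325). I'll cross-check the positions from this view.

Run:
```python
import pickle;from h import *
d=pickle.load(open("im1.pkl","rb"));im=d["wrist"]
c=im["frame"][110:235,225:325,::-1]
cv2.imwrite("pics/d.png",cv2.resize(c,None,fx=4.8,fy=4.8,interpolation=cv2.INTER_CUBIC))
def P(c,z): return cast(im,(np.float64(c)+.5)*.64-.5,z).round(4)
print("tip",P([[463,306]],.032),"disc",P([[289,325]],.03),"board",P([[208,193],[558,191],[549,345],[222,346]],.014))
```

```text
tip [[0.586  0.1056 0.032 ]] disc [[0.4581 0.0895 0.03  ]] board [[0.4008 0.1849 0.014 ]
 [0.6539 0.1874 0.014 ]
 [0.6591 0.0672 0.014 ]
 [0.4002 0.0652 0.014 ]]
```

View pics/d.png

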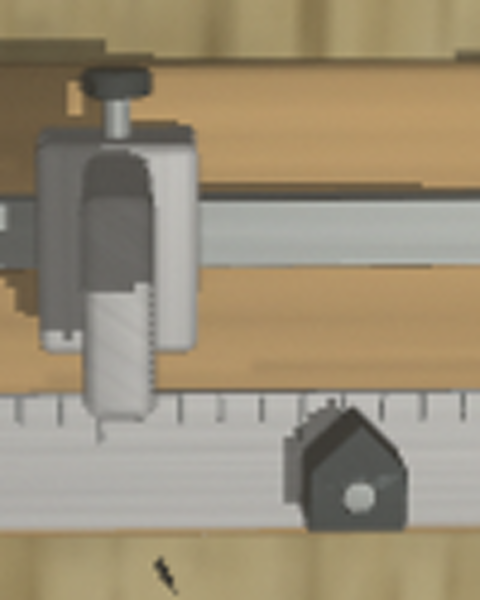

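The crop shows the tip's foot at (354,408), the fin's far top edge at (120,415) and the saddle spanning columns 40–197.

Run:
```python
import pickle;from h import *
d=pickle.load(open("im1.pkl","rb"));im=d["wrist"]
def P(c,z): return cast(im,(np.float64(c)+.5)/4.8-.5+[225,110],z).round(4)
print("tip foot",P([[354,408]],.016),"top rear corners",P([[308,530],[406,528]],.032))
print("fin top",P([[86,415],[154,415],[86,295],[150,283]],.096))
print("saddle",P([[40,350],[197,350],[40,140],[197,140]],.044))
```

```text
tip foot [[0.5912 0.1016 0.016 ]] top rear corners [[0.5789 0.0757 0.032 ]
 [0.6028 0.0762 0.032 ]]
fin top [[0.526  0.1265 0.096 ]
 [0.5391 0.1266 0.096 ]
 [0.526  0.1503 0.096 ]
 [0.538  0.1526 0.096 ]]
saddle [[0.5149 0.1243 0.044 ]
 [0.5502 0.1245 0.044 ]
 [0.5153 0.1717 0.044 ]
 [0.5493 0.1719 0.044 ]]
```

>>> play_rows:
  plan:
    - {"xyz":[0,2,20],"yaw":0,"hand":85}
    - {"xyz":[0,2,45],"yaw":0,"hand":85}
    - {"xyz":[1,2,70],"yaw":0,"hand":85}
    - {"xyz":[1,2,95],"yaw":0,"hand":85}
    - {"xyz":[1,2,120],"yaw":0,"hand":60}
    - {"xyz":[1,2,145],"yaw":0,"hand":60}
    - {"xyz":[1,2,165],"yaw":0,"hand":60}
    - {"xyz":[1,2,173],"yaw":0,"hand":60}

```text
clock: 2.58
position: [0.5297, 0.1458, 0.0771]
tool_rot: [-2.217, -2.221, 0.006]
contact_force: [-0.7, -0.2, 0.4]
grip_width: 0.698
finger_force: 0.0
```

>>> play_rows:
  plan:
    - {"xyz":[0,0,0],"yaw":0,"hand":20}
    - {"xyz":[0,0,0],"yaw":0,"hand":5}
    - {"xyz":[0,0,0],"yaw":0,"hand":5}
    - {"xyz":[0,0,0],"yaw":0,"hand":5}
    - {"xyz":[0,0,0],"yaw":0,"hand":5}
    - {"xyz":[0,0,0],"yaw":0,"hand":5}
    - {"xyz":[0,0,0],"yaw":0,"hand":5}
    - {"xyz":[0,0,0],"yaw":0,"hand":5}

```text
clock: 3.25
position: [0.5332, 0.1457, 0.0822]
tool_rot: [2.219, 2.221, 0.003]
contact_force: [-2.3, 0.6, 7.1]
grip_width: 0.154
finger_force: 59.7
```

>>> play_rows:
  plan:
    - {"xyz":[0,5,0],"yaw":0,"hand":5}
    - {"xyz":[0,15,0],"yaw":0,"hand":5}
    - {"xyz":[0,25,0],"yaw":0,"hand":5}
    - {"xyz":[0,36,0],"yaw":0,"hand":5}
    - {"xyz":[0.5,46,0],"yaw":0,"hand":5}
    - {"xyz":[0.5,54,0],"yaw":0,"hand":5}
    - {"xyz":[0.5,58,0],"yaw":0,"hand":5}
    - {"xyz":[0.5,58,0],"yaw":0,"hand":5}

```text
clock: 3.92
position: [0.592, 0.1464, 0.0822]
tool_rot: [2.219, 2.221, 0.005]
contact_force: [2.2, 2.5, 4.2]
grip_width: 0.162
finger_force: 59.4
```

>>> play_rows:
  plan:
    - {"xyz":[0,0,0],"yaw":0,"hand":5}
    - {"xyz":[0,0,0],"yaw":0,"hand":5}
    - {"xyz":[0,0,0],"yaw":0,"hand":5}

```text
clock: 4.17
position: [0.5918, 0.1464, 0.0822]
tool_rot: [2.219, 2.22, 0.006]
contact_force: [2.6, 3.8, 5.8]
grip_width: 0.153
finger_force: 59.6
```

Run:
```python
from plant import *
import cv2, pickle, numpy as np
s=read_state();print(s["position"],s["contact_force"])
d={n:get_image(n) for n in("top","wrist","scene")}
pickle.dump(d,open("im2.pkl","wb"))
cv2.imwrite("pics/e.png",cv2.resize(np.hstack([d["wrist"]["frame"],d["top"]["frame"]])[...,::-1],(800,300),interpolation=cv2.INTER_AREA))
```

```text
[0.5917982  0.14640719 0.08221318] [2.56422324 3.80464557 5.84225824]
```

View pics/e.png

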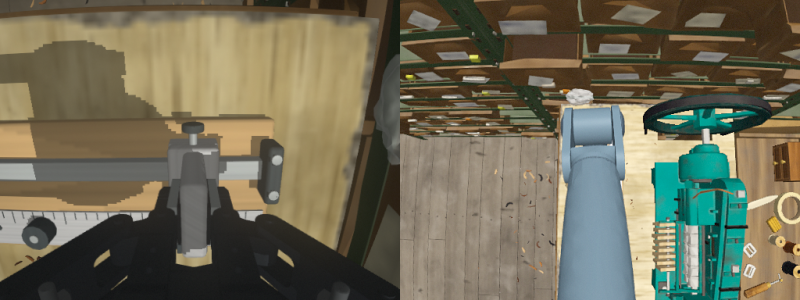

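Both views are blocked by the arm. I'll release, rise and check.

>>> play_rows:
  plan:
    - {"xyz":[0,0,0],"yaw":0,"hand":50}
    - {"xyz":[0,0,0],"yaw":0,"hand":60}
    - {"xyz":[0,0,0],"yaw":0,"hand":60}
    - {"xyz":[0,0,0],"yaw":0,"hand":60}
    - {"xyz":[0,0,-20],"yaw":0,"hand":60}
    - {"xyz":[0,0,-50],"yaw":0,"hand":60}
    - {"xyz":[0,0,-80],"yaw":0,"hand":60}
    - {"xyz":[0,0,-110],"yaw":0,"hand":60}

```text
clock: 4.98
position: [0.5894, 0.1458, 0.1908]
tool_rot: [-2.221, -2.22, 0.002]
contact_force: [0.3, -0.4, 0.2]
grip_width: 0.703
finger_force: 0.0
```

>>> play_rows:
  plan:
    - {"xyz":[0,-10,-30],"yaw":0,"hand":60}
    - {"xyz":[0,-30,-60],"yaw":0,"hand":60}
    - {"xyz":[0,-30,-60],"yaw":0,"hand":60}
    - {"xyz":[0,-30,-60],"yaw":0,"hand":60}
    - {"xyz":[0,-30,-60],"yaw":0,"hand":60}

```text
clock: 5.4
position: [0.5596, 0.1459, 0.2495]
tool_rot: [-2.222, -2.22, 0.001]
contact_force: [-0.2, 0.4, 0.2]
grip_width: 0.702
finger_force: 0.0
```

Run:
```python
from plant import *
import cv2, pickle, numpy as np
s=read_state();print(s["position"],s["contact_force"])
d={n:get_image(n) for n in("top","wrist","scene")}
pickle.dump(d,open("im3.pkl","wb"))
w=d["wrist"]["frame"][100:250,210:410,::-1]
cv2.imwrite("pics/f.png",cv2.resize(w,(800,600),interpolation=cv2.INTER_CUBIC))
```

```text
[0.55962835 0.14589183 0.24949506] [-0.21104302  0.39292159  0.20354026]
```

View pics/f.png

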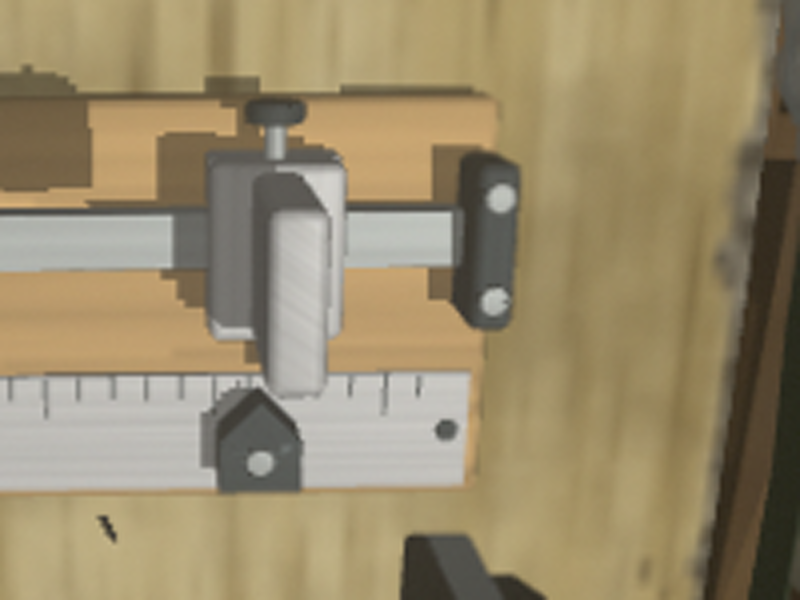

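The carriage now stands beside the pointed marker. The tip is at about (258,388), the fin top spans columns 270–327 and the saddle 207–342. I'll cast these points.

Run:
```python
import pickle;from h import *
d=pickle.load(open("im3.pkl","rb"));im=d["wrist"]
def P(c,z): return cast(im,(np.float64(c)+.5)/4-.5+[210,100],z).round(4)
print("tip foot",P([[258,388]],.016),"top rear",P([[217,492],[300,491]],.032), "bolt",P([[260,462]],.033))
print("fin top",P([[268,394],[326,394],[271,212],[327,212]],.096))
print("saddle",P([[211,338],[340,330],[207,160],[346,165]],.044))
c0=-im["R"].T@im["t"];print("cam",c0)
# top/scene crops
t=d["top"]["frame"][150:230,225:305,::-1];s=d["scene"]["frame"]
S=np.array(im["R"])
o=np.hstack([cv2.resize(t,(400,400),interpolation=3)])
sc=d["scene"];X=np.array([.59,.12,.03]);x=np.array(sc["R"])@X+sc["t"];u=int(sc["fx"]*x[0]/x[2]+sc["cx"]);v=int(sc["fy"]*x[1]/x[2]+sc["cy"]);print(u,v)
q=s[v-40:v+40,u-40:u+40,::-1]
cv2.imwrite("pics/g.png",np.hstack([o,cv2.resize(q,(400,400),interpolation=3)]))
```

```text
tip foot [[0.5909 0.1015 0.016 ]] top rear [[0.5785 0.0753 0.032 ]
 [0.6025 0.0756 0.032 ]] bolt [[0.5906 0.085  0.033 ]]
fin top [[0.5863 0.1272 0.096 ]
 [0.5995 0.1272 0.096 ]
 [0.5858 0.1692 0.096 ]
 [0.598  0.1692 0.096 ]]
saddle [[0.5756 0.1251 0.044 ]
 [0.61   0.1274 0.044 ]
 [0.5738 0.1727 0.044 ]
 [0.6096 0.1715 0.044 ]]
cam [0.56026954 0.22138934 0.36876431]
279 205
```

View pics/g.png

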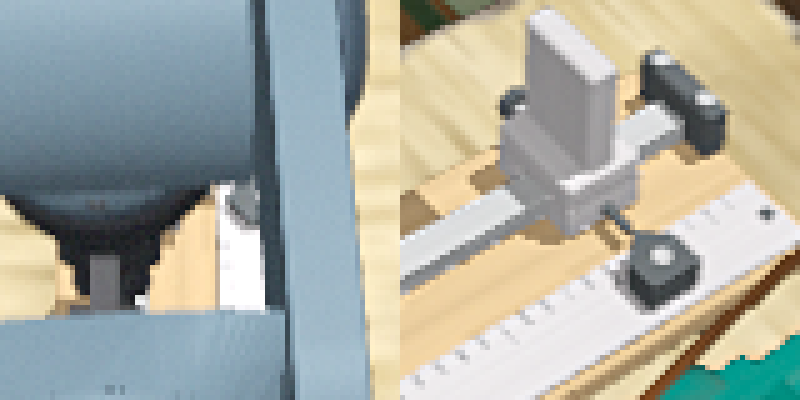

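The scene view shows the tongue ending at the marker tip. The wrist points suggest an overshoot of 1–1.5 mm, so I'll clear the arm for an unobstructed top view.

>>> play_rows:
  plan:
    - {"xyz":[30,-10,0],"yaw":0,"hand":60}
    - {"xyz":[65,-25,0],"yaw":0,"hand":60}
    - {"xyz":[100,-40,0],"yaw":0,"hand":60}
    - {"xyz":[135,-55,0],"yaw":0,"hand":60}
    - {"xyz":[170,-70,0],"yaw":0,"hand":60}
    - {"xyz":[205,-85,0],"yaw":0,"hand":60}
    - {"xyz":[240,-100,0],"yaw":0,"hand":60}
    - {"xyz":[240,-100,0],"yaw":0,"hand":60}

```text
clock: 6.22
position: [0.457, 0.3906, 0.2487]
tool_rot: [-2.213, -2.226, 0.003]
contact_force: [-0.3, 0.3, -0.5]
grip_width: 0.701
finger_force: 0.0
```

>>> play_rows:
  plan:
    - {"xyz":[0,0,0],"yaw":0,"hand":60}
    - {"xyz":[0,0,0],"yaw":0,"hand":60}

```text
clock: 6.38
position: [0.46, 0.3858, 0.249]
tool_rot: [-2.221, -2.221, 0.003]
contact_force: [0.4, -0.3, 0.4]
grip_width: 0.704
finger_force: 0.0
```

Run:
```python
from plant import *
import cv2, pickle, numpy as np
d={n:get_image(n) for n in("top","wrist","scene")}
d["avg"]=np.mean([get_image("top")["frame"].astype(float) for _ in range(4)],0)
pickle.dump(d,open("im4.pkl","wb"))
t=d["avg"][160:220,230:290,::-1]
cv2.imwrite("pics/h.png",cv2.resize(t,(600,600),interpolation=cv2.INTER_CUBIC))
s=read_state();print(s["position"],s["clock"])
```

```text
[0.46063699 0.38534238 0.25032417] 6.7333[ WARN:0@5.517] global loadsave.cpp:1063 imwrite_ Unsupported depth image for selected encoder is fallbacked to CV_8U.
```

View pics/h.png

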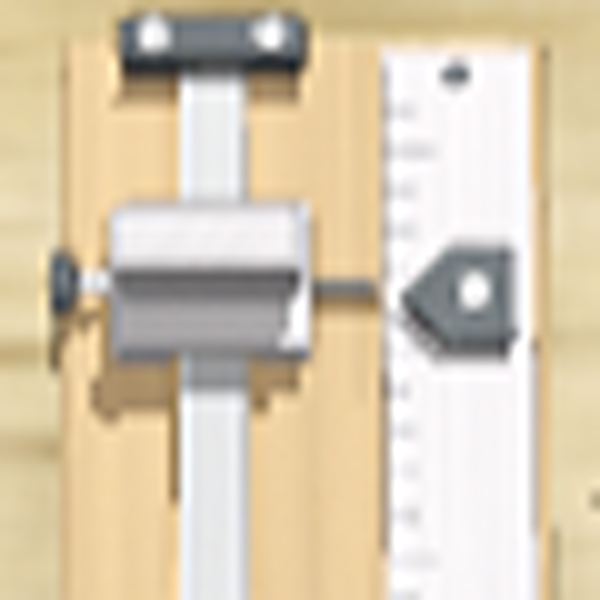

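The top view shows the tongue at row 289, columns 315–375, and the tip at (402,297). I'll measure this with subpixel centroids.

Run:
```python
import pickle;from h import *
d=pickle.load(open("im4.pkl","rb"));im=d["top"];g=d["avg"].mean(2)
for c in range(262,268):
    w=g[184:195,c];b=np.median(w);k=np.clip(b-w-8,0,None);r=(k*np.arange(184,195)).sum()/k.sum()
    print("tongue",c,round(r,2),cast(im,[[c,r]],.024)[0].round(4))
# tip: dark columns of marker, row centroid for the roof and the body
for c in range(269,282):
    w=g[178:202,c];k=np.clip((200-w)/110,0,1);k[k<.15]=0
    e=np.flatnonzero(k>.5)+178
    print("marker",c,(k*np.arange(178,202)).sum().__truediv__(k.sum()).round(2) if k.sum()else None,e[[0,-1]] if len(e) else None,g[182:198,c].astype(int))
P=lambda c,z:cast(im,(np.float64(c)+.5)/10-.5+[230,160],z).round(4)
print("tip",P([[402,297]],.032),"body far edge top",P([[490,246]],.032),"near edge top/foot",P([[490,347],[490,357]],.032), P([[490,357]],.016),"bolt",P([[474,291]],.033))
```

```text
tongue 262 189.15 [0.5895 0.1184 0.024 ]
tongue 263 189.11 [0.5896 0.116  0.024 ]
tongue 264 189.13 [0.5896 0.1136 0.024 ]
tongue 265 189.16 [0.5896 0.1112 0.024 ]
tongue 266 189.18 [0.5895 0.1087 0.024 ]
tongue 267 189.37 [0.5891 0.1063 0.024 ]
marker 269 None None [236 230 255 255 245 244 255 255 254 213 224 255 248 243 255 255]
marker 270 190.18 [189 190] [231 225 252 252 242 243 235 136 131 173 163 223 247 240 253 253]
marker 271 190.39 [189 192] [237 234 248 249 253 232 152 122  98  76 138 163 201 240 250 248]
marker 272 190.5 [188 193] [250 249 251 254 232 151 118 122 127 100  72 140 153 214 252 249]
marker 273 190.43 [187 193] [248 249 253 232 152 121 124 125 126 129 102  99 152 161 218 252]
marker 274 190.21 [186 194] [247 249 228 151 122 124 126 126 128 128 135 108  94 146 217 249]
marker 275 190.04 [185 195] [253 240 191 130 123 131 125 115 125 127 130 122 106 138 222 254]
marker 276 190.84 [185 195] [250 238 188 127 130 169 225 237 191 132 130 112  94 136 220 253]
marker 277 191.0 [185 195] [250 238 189 128 123 214 252 248 219 120 131 114  95 135 219 251]
marker 278 190.79 [185 195] [249 239 194 129 125 168 230 233 167 124 128 114  92 134 220 251]
marker 279 190.16 [185 195] [250 240 195 130 126 124 124 123 124 126 128 111  91 135 219 251]
marker 280 190.14 [185 195] [248 238 189 117 123 123 120 121 121 121 123 105  84 128 216 251]
marker 281 192.76 [193 193] [250 252 233 191 195 195 195 195 196 197 181 141 217 255 252 249]
tip [[0.5882 0.0998 0.032 ]] body far edge top [[0.6007 0.0787 0.032 ]] near edge top/foot [[0.5761 0.0787 0.032 ]
 [0.5737 0.0787 0.032 ]] [[0.5759 0.0779 0.016 ]] bolt [[0.5896 0.0826 0.033 ]]
```

The tongue is about 1.2–1.3 mm past the tip, and the wrist view gives about 1.5 mm. I'll regrasp and move back 1.3 mm, watching the measured TCP.

>>> play_rows:
  plan:
    - {"xyz":[-30,15,0],"yaw":0,"hand":60}
    - {"xyz":[-65,35,0],"yaw":0,"hand":60}
    - {"xyz":[-100,55,0],"yaw":0,"hand":60}
    - {"xyz":[-135,75,0],"yaw":0,"hand":60}
    - {"xyz":[-170,95,0],"yaw":0,"hand":60}
    - {"xyz":[-205,115,0],"yaw":0,"hand":60}
    - {"xyz":[-240,131,0],"yaw":0,"hand":60}
    - {"xyz":[-240,131,0],"yaw":0,"hand":60}

```text
clock: 7.4
position: [0.5937, 0.1399, 0.2506]
tool_rot: [2.228, 2.211, -0.0]
contact_force: [0.7, 0.6, 0.9]
grip_width: 0.698
finger_force: 0.0
```

>>> play_rows:
  plan:
    - {"xyz":[0,0,0],"yaw":0,"hand":60}
    - {"xyz":[0,0,0],"yaw":0,"hand":60}
    - {"xyz":[0,0,0],"yaw":0,"hand":60}

```text
clock: 7.65
position: [0.5906, 0.1469, 0.2502]
tool_rot: [-2.22, -2.222, 0.0]
contact_force: [-0.1, 0.9, 0.3]
grip_width: 0.701
finger_force: 0.0
```

>>> play_rows:
  plan:
    - {"xyz":[0,1,20],"yaw":0,"hand":60}
    - {"xyz":[0,1,45],"yaw":0,"hand":60}
    - {"xyz":[0,1,70],"yaw":0,"hand":60}
    - {"xyz":[0,1,95],"yaw":0,"hand":60}
    - {"xyz":[0,1,120],"yaw":0,"hand":60}
    - {"xyz":[0,1,145],"yaw":0,"hand":60}
    - {"xyz":[0,1,163],"yaw":0,"hand":60}
    - {"xyz":[0,1,168],"yaw":0,"hand":60}

```text
clock: 8.32
position: [0.5891, 0.1473, 0.0786]
tool_rot: [-2.216, -2.22, 0.007]
contact_force: [-1.1, 0.0, -0.7]
grip_width: 0.706
finger_force: 0.0
```

>>> play_rows:
  plan:
    - {"xyz":[0,0,0],"yaw":0,"hand":30}
    - {"xyz":[0,0,0],"yaw":0,"hand":20}
    - {"xyz":[0,0,0],"yaw":0,"hand":5}
    - {"xyz":[0,0,0],"yaw":0,"hand":5}
    - {"xyz":[0,0,0],"yaw":0,"hand":5}
    - {"xyz":[0,0,0],"yaw":0,"hand":5}
    - {"xyz":[0,0,0],"yaw":0,"hand":5}
    - {"xyz":[0,0,0],"yaw":0,"hand":5}

```text
clock: 8.98
position: [0.5931, 0.1464, 0.0843]
tool_rot: [2.219, 2.221, 0.003]
contact_force: [-1.4, 1.2, 5.7]
grip_width: 0.158
finger_force: 60.0
```

```bash
python3 -c "
from plant import *
s=read_state();print(s['position'],s['contact_force'],s['grip_width'])"
```

```text
[0.5931127  0.14640674 0.0843428 ] [-1.41404656  1.2276889   5.7169337 ] 0.15811186943103644
```

```bash
cat > tr.py <<'E'
import pickle;from h import *;from plant import *
d=pickle.load(open("im4.pkl","rb"));sc=d["scene"]
def px(X): return cv2.projectPoints(np.float64([X]),cv2.Rodrigues(np.array(sc["R"]))[0],np.array(sc["t"]),np.array([[sc["fx"],0,sc["cx"]],[0,sc["fy"],sc["cy"]],[0,0,1]]),np.float64(sc["D"]))[0].ravel()
a=px([.59,.122,.034]);b=px([.60,.122,.034]);e=(b-a)/10
ims=[get_image("scene")["frame"] for _ in range(4)]
n=np.mean([i.astype(np.float32) for i in ims],0).mean(2);o=sc["frame"].astype(np.float32).mean(2)
def sh(c,r=7):
    u,v=c.round().astype(int);up=lambda g:cv2.resize(g,None,fx=10,fy=10,interpolation=cv2.INTER_CUBIC)
    t=up(o[v-r-6:v+r+7,u-r-6:u+r+7])[60:-60,60:-60];q=up(n[v-r-6:v+r+7,u-r-6:u+r+7])
    m=cv2.matchTemplate(q,t,cv2.TM_CCOEFF_NORMED);_,s,_,l=cv2.minMaxLoc(m);return (np.array(l)-60)/10,s
print("px/mm",e)
for nm,X in(("saddle",[.59,.122,.034]),("marker",[.59,.085,.03])):
    s,c=sh(px(X));print(nm,s,"mm",(s@e/(e@e)).round(2),"score",round(c,3))
s=read_state();print(s["position"],s["contact_force"],s["clock"])
w=cv2.resize(ims[-1][165:245,240:320,::-1],(400,400),interpolation=3);cv2.imwrite("pics/i.png",np.hstack([cv2.resize(sc["frame"][165:245,240:320,::-1],(400,400),interpolation=3),w]))
E
python3 tr.py
```

```text
px/mm [ 0.40673095 -0.21981176]
saddle [ 0.3 -0.2] mm 0.78 score 0.97
marker [0. 0.] mm 0.0 score 0.992
[0.59317777 0.14641211 0.08441548] [-1.76532457  1.87115861  6.82578694] 9.1833
```

View pics/i.png

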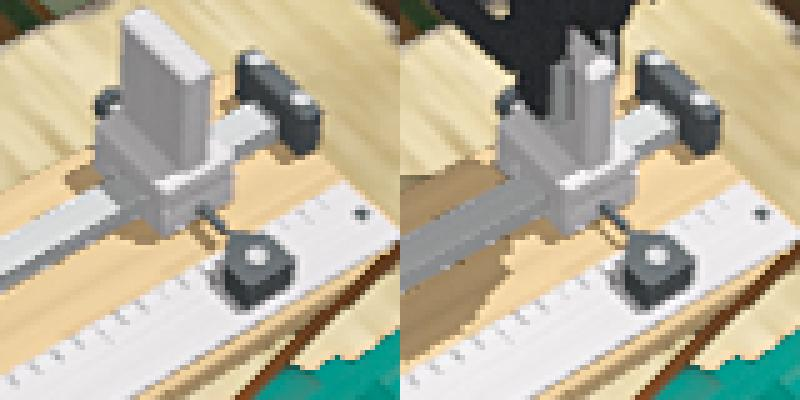

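In the scene view the carriage shifted about +1 mm when gripped (the marker did not move). The target is a measured TCP x of about 0.5907.

>>> play_rows:
  plan:
    - {"xyz":[0,-1,0],"yaw":0,"hand":5}
    - {"xyz":[0,-2.5,0],"yaw":0,"hand":5}
    - {"xyz":[0,-2.5,0],"yaw":0,"hand":5}
    - {"xyz":[0,-2.5,0],"yaw":0,"hand":5}
    - {"xyz":[0,-2.5,0],"yaw":0,"hand":5}

```text
clock: 9.6
position: [0.5912, 0.1464, 0.0844]
tool_rot: [2.219, 2.22, 0.005]
contact_force: [0.4, 2.4, 6.9]
grip_width: 0.156
finger_force: 60.2
```

```bash
python3 tr.py
```

```text
px/mm [ 0.40673095 -0.21981176]
saddle [-0.2  0.1] mm -0.48 score 0.986
marker [0. 0.] mm 0.0 score 0.999
[0.59123821 0.14637021 0.08436396] [1.57682455 2.57686357 7.02363769] 9.8
```

>>> play_rows:
  plan:
    - {"xyz":[0,-0.7,0],"yaw":0,"hand":5}
    - {"xyz":[0,-0.7,0],"yaw":0,"hand":5}
    - {"xyz":[0,-0.7,0],"yaw":0,"hand":5}
    - {"xyz":[0,-0.7,0],"yaw":0,"hand":5}

```text
clock: 10.13
position: [0.5907, 0.1464, 0.0844]
tool_rot: [2.219, 2.22, 0.006]
contact_force: [1.6, 3.1, 5.7]
grip_width: 0.158
finger_force: 60.1
```

>>> play_rows:
  plan:
    - {"xyz":[0,0,0],"yaw":0,"hand":50}
    - {"xyz":[0,0,0],"yaw":0,"hand":60}
    - {"xyz":[0,0,0],"yaw":0,"hand":60}
    - {"xyz":[0,0,0],"yaw":0,"hand":60}
    - {"xyz":[0,0,-20],"yaw":0,"hand":60}
    - {"xyz":[0,0,-50],"yaw":0,"hand":60}
    - {"xyz":[0,0,-80],"yaw":0,"hand":60}
    - {"xyz":[0,0,-110],"yaw":0,"hand":60}

```text
clock: 10.8
position: [0.5882, 0.1458, 0.1927]
tool_rot: [-2.221, -2.22, 0.002]
contact_force: [1.0, -0.5, 0.4]
grip_width: 0.703
finger_force: 0.0
```

>>> play_rows:
  plan:
    - {"xyz":[0,0,-35],"yaw":0,"hand":60}
    - {"xyz":[35,-15,-60],"yaw":0,"hand":60}
    - {"xyz":[70,-30,-60],"yaw":0,"hand":60}
    - {"xyz":[105,-45,-60],"yaw":0,"hand":60}
    - {"xyz":[140,-60,-60],"yaw":0,"hand":60}
    - {"xyz":[175,-75,-60],"yaw":0,"hand":60}
    - {"xyz":[210,-90,-60],"yaw":0,"hand":60}
    - {"xyz":[240,-100,-60],"yaw":0,"hand":60}

```text
clock: 11.47
position: [0.4871, 0.3879, 0.2519]
tool_rot: [-2.221, -2.222, 0.001]
contact_force: [0.2, 0.0, -0.2]
grip_width: 0.706
finger_force: 0.0
```

>>> play_rows:
  plan:
    - {"xyz":[0,-30,0],"yaw":0,"hand":60}
    - {"xyz":[0,-30,0],"yaw":0,"hand":60}
    - {"xyz":[0,-30,0],"yaw":0,"hand":60}

```text
clock: 11.72
position: [0.4576, 0.3863, 0.2515]
tool_rot: [-2.22, -2.223, 0.002]
contact_force: [-0.6, -0.7, -0.4]
grip_width: 0.701
finger_force: 0.0
```

```bash
python3 tr.py
python3 - <<'E'
from h import *;from plant import *
F=[get_image("top") for _ in range(4)];im=F[0];g=np.mean([f["frame"].astype(float) for f in F],0).mean(2)
for c in range(262,267):
    w=g[184:196,c];b=np.median(w);k=np.clip(b-w-8,0,None);r=(k*np.arange(184,196)).sum()/k.sum()
    print("tongue",c,round(r,2),cast(im,[[c,r]],.024)[0].round(4))
for c in(271,272,273,274):print(g[184:198,c].astype(int))
E
```

```text
px/mm [ 0.40673095 -0.21981176]
saddle [-0.4  0.2] mm -0.97 score 0.972
marker [0. 0.] mm 0.0 score 0.995
[0.4599126  0.38544624 0.2525766 ] [0.59527395 0.35735745 0.53719406] 11.9167
tongue 262 189.15 [0.5895 0.1184 0.024 ]
tongue 263 189.17 [0.5895 0.116  0.024 ]
tongue 264 189.17 [0.5895 0.1136 0.024 ]
tongue 265 189.19 [0.5895 0.1112 0.024 ]
tongue 266 189.28 [0.5893 0.1087 0.024 ]
[248 249 253 231 151 121  98  72 137 163 199 240 251 249]
[251 254 232 151 119 123 127 100  73 139 152 214 253 249]
[253 232 152 122 126 125 124 129 102  98 152 159 218 252]
[228 152 122 124 125 127 127 129 134 107  97 146 217 249]
```

The scene tracker says the carriage moved −1 mm, but the top view's tongue is only about 2 px wide and doesn't resolve that. I'll take a closer wrist view from the near side, where the tongue is visible.

>>> play_rows:
  plan:
    - {"xyz":[-35,5,0],"yaw":0,"hand":60}
    - {"xyz":[-70,10,0],"yaw":0,"hand":60}
    - {"xyz":[-105,15,0],"yaw":0,"hand":60}
    - {"xyz":[-140,20,10],"yaw":0,"hand":60}
    - {"xyz":[-175,25,25],"yaw":0,"hand":60}
    - {"xyz":[-210,30,40],"yaw":0,"hand":60}
    - {"xyz":[-240,35,50],"yaw":0,"hand":60}
    - {"xyz":[-240,35,50],"yaw":0,"hand":60}

```text
clock: 12.78
position: [0.4934, 0.1415, 0.1999]
tool_rot: [-2.227, -2.214, 0.006]
contact_force: [-0.9, 0.8, -0.1]
grip_width: 0.705
finger_force: 0.0
```

>>> play_rows:
  plan:
    - {"xyz":[0,0,0],"yaw":0,"hand":60}
    - {"xyz":[0,0,0],"yaw":0,"hand":60}
    - {"xyz":[0,0,0],"yaw":0,"hand":60}
    - {"xyz":[0,0,0],"yaw":0,"hand":60}

```text
clock: 13.12
position: [0.4941, 0.147, 0.203]
tool_rot: [2.22, 2.222, 0.002]
contact_force: [0.4, 0.7, -0.2]
grip_width: 0.702
finger_force: 0.0
```

Run:
```python
from h import *;from plant import *;import pickle
im=get_image("wrist");pickle.dump(im,open("im5.pkl","wb"))
K=np.array([[im["fx"],0,im["cx"]],[0,im["fy"],im["cy"]],[0,0,1]])
u,v=cv2.projectPoints(np.float64([[.59,.11,.03]]),cv2.Rodrigues(np.array(im["R"]))[0],np.array(im["t"]),K,np.float64(im["D"]))[0].ravel().astype(int)
print(u,v,read_state()["position"])
c=im["frame"][v-40:v+35,u-50:u+50,::-1]
cv2.imwrite("pics/j.png",cv2.resize(c,(800,600),interpolation=cv2.INTER_CUBIC))
```

```text
342 209 [0.49403523 0.1469786  0.20285252]
```

View pics/j.png

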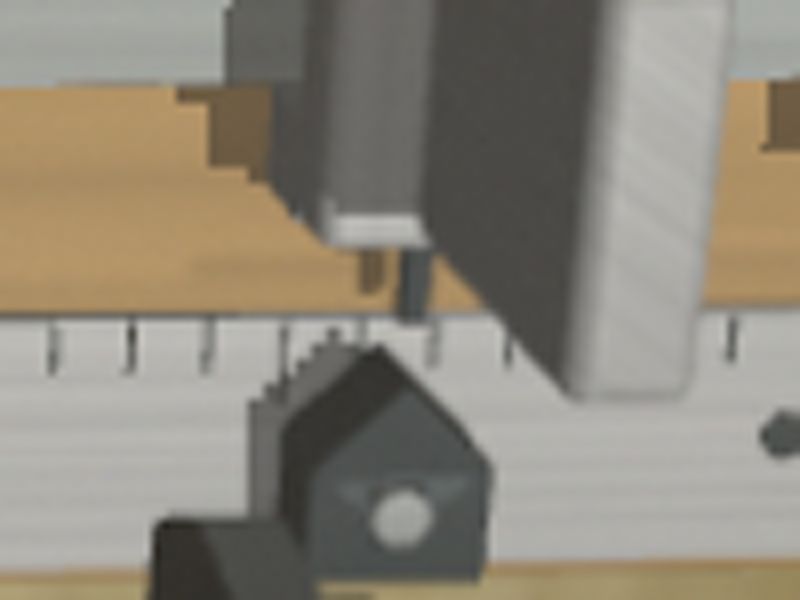

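This view shows the tongue's end at columns 399–428, row 320. The tip's foot corner is at (378,347), its top corner at about (402,390), and the marker bolt at (402,518).

Run:
```python
from h import *;import pickle
im=pickle.load(open("im5.pkl","rb"))
P=lambda c,z:cast(im,(np.float64(c)+.5)/8-.5+[292,169],z).round(4)
print("tongue L,R near saddle, L,R end",P([[402,252],[432,252],[399,320],[427,320]],.024))
print("tip foot",P([[378,347]],.016),"tip top",P([[402,392]],.032),"shoulders",P([[312,468],[490,466]],.032),"rear",P([[306,578],[480,580]],.032),"bolt",P([[402,518]],.033))
print("board far edge",P([[0,572],[800,560]],.014),"strip ",P([[0,318],[700,304]],.0155))
print("fin top near corners",P([[570,397],[686,397]],.096))
for r in(202,204,206,208):print(im["frame"][r,336:352].mean(1).astype(int))
```

```text
tongue L,R near saddle, L,R end [[0.5901 0.1174 0.024 ]
 [0.594  0.1174 0.024 ]
 [0.5906 0.1082 0.024 ]
 [0.5942 0.1082 0.024 ]]
tip foot [[0.5907 0.1014 0.016 ]] tip top [[0.5893 0.1017 0.032 ]] shoulders [[0.5788 0.0914 0.032 ]
 [0.6015 0.0916 0.032 ]] rear [[0.5793 0.0761 0.032 ]
 [0.602  0.0756 0.032 ]] bolt [[0.5906 0.0849 0.033 ]]
board far edge [[0.5428 0.0681 0.014 ]
 [0.6532 0.0691 0.014 ]] strip  [[0.5409 0.1053 0.0155]
 [0.6334 0.1071 0.0155]]
fin top near corners [[0.5852 0.1277 0.096 ]
 [0.5968 0.1276 0.096 ]]
[120  85  85  85 111 106  63  77  80  87 120 121  94  76  73  73]
[122  87  87  94 117 106  64  78  80  88 122 137 138 122  94  77]
[138 138 139 138 127  92  68  78  80  98 127 139 136 138 138 119]
[120 115 129 129 125  98  73  81  81 111 129 141 147 146 147 148]
```

Relative to the tip at x≈0.5906, the tongue at about 0.5922 is still 1–1.7 mm too far. I'll regrasp and bring the gripped TCP from 0.5907 to about 0.5894.

>>> play_rows:
  plan:
    - {"xyz":[0,30,0],"yaw":0,"hand":60}
    - {"xyz":[0,60,0],"yaw":0,"hand":60}
    - {"xyz":[0,85,0],"yaw":0,"hand":60}
    - {"xyz":[0,94,0],"yaw":0,"hand":60}
    - {"xyz":[0,94,0],"yaw":0,"hand":60}
    - {"xyz":[0,94,0],"yaw":0,"hand":60}
    - {"xyz":[0,94,0],"yaw":0,"hand":60}

```text
clock: 13.75
position: [0.5866, 0.1465, 0.202]
tool_rot: [-2.22, -2.221, 0.002]
contact_force: [-0.1, -0.1, -0.3]
grip_width: 0.698
finger_force: 0.0
```

>>> play_rows:
  plan:
    - {"xyz":[0,0,20],"yaw":0,"hand":60}
    - {"xyz":[0,0,45],"yaw":0,"hand":60}
    - {"xyz":[0,0,70],"yaw":0,"hand":60}
    - {"xyz":[0,0,95],"yaw":0,"hand":60}
    - {"xyz":[0,0,115],"yaw":0,"hand":60}
    - {"xyz":[0,0,120],"yaw":0,"hand":60}
    - {"xyz":[0,0,120],"yaw":0,"hand":60}

```text
clock: 14.33
position: [0.5857, 0.1461, 0.0807]
tool_rot: [-2.219, -2.22, 0.005]
contact_force: [-0.9, -0.9, -0.2]
grip_width: 0.701
finger_force: 0.0
```

>>> play_rows:
  plan:
    - {"xyz":[0,0,0],"yaw":0,"hand":30}
    - {"xyz":[0,0,0],"yaw":0,"hand":20}
    - {"xyz":[0,0,0],"yaw":0,"hand":5}
    - {"xyz":[0,0,0],"yaw":0,"hand":5}
    - {"xyz":[0,0,0],"yaw":0,"hand":5}
    - {"xyz":[0,0,0],"yaw":0,"hand":5}
    - {"xyz":[0,0,0],"yaw":0,"hand":5}
    - {"xyz":[0,0,0],"yaw":0,"hand":5}

```text
clock: 15.0
position: [0.5892, 0.1461, 0.0842]
tool_rot: [2.219, 2.221, 0.003]
contact_force: [-1.1, -0.6, 7.6]
grip_width: 0.159
finger_force: 59.5
```

```bash
python3 tr.py
```

```text
px/mm [ 0.40673095 -0.21981176]
saddle [-1.1  0.6] mm -2.71 score 0.945
marker [0. 0.] mm 0.0 score 0.984
[0.58915686 0.14610865 0.08419378] [-1.1457928   0.72126924  5.780102  ] 15.2
```

The grip itself pulled the carriage to 0.5892, a shift of about −1.5 mm, which is the amount wanted. I'll release and check from the same viewpoint.

>>> play_rows:
  plan:
    - {"xyz":[0,0,0],"yaw":0,"hand":50}
    - {"xyz":[0,0,0],"yaw":0,"hand":60}
    - {"xyz":[0,0,0],"yaw":0,"hand":60}
    - {"xyz":[0,0,0],"yaw":0,"hand":60}
    - {"xyz":[0,0,-20],"yaw":0,"hand":60}
    - {"xyz":[0,0,-50],"yaw":0,"hand":60}
    - {"xyz":[0,0,-85],"yaw":0,"hand":60}
    - {"xyz":[0,0,-120],"yaw":0,"hand":60}

```text
clock: 15.87
position: [0.5871, 0.1459, 0.2026]
tool_rot: [-2.221, -2.22, 0.003]
contact_force: [0.2, -0.0, 0.8]
grip_width: 0.699
finger_force: 0.0
```

>>> play_rows:
  plan:
    - {"xyz":[0,-30,0],"yaw":0,"hand":60}
    - {"xyz":[0,-60,0],"yaw":0,"hand":60}
    - {"xyz":[0,-94,0],"yaw":0,"hand":60}
    - {"xyz":[0,-94,0],"yaw":0,"hand":60}
    - {"xyz":[0,-94,0],"yaw":0,"hand":60}
    - {"xyz":[0,-94,0],"yaw":0,"hand":60}
    - {"xyz":[0,-94,0],"yaw":0,"hand":60}

```text
clock: 16.45
position: [0.495, 0.146, 0.2028]
tool_rot: [2.222, 2.22, 0.002]
contact_force: [1.1, 1.0, 0.3]
grip_width: 0.701
finger_force: 0.0
```

```bash
python3 tr.py
python3 - <<'E'
from h import *;from plant import *;import pickle
im=get_image("wrist");pickle.dump(im,open("im6.pkl","wb"));old=pickle.load(open("im5.pkl","rb"))
K=np.array([[im["fx"],0,im["cx"]],[0,im["fy"],im["cy"]],[0,0,1]])
uv=lambda X:cv2.projectPoints(np.float64([X]),cv2.Rodrigues(np.array(im["R"]))[0],np.array(im["t"]),K,np.float64(im["D"]))[0].ravel()
print(uv([.5907,.1014,.016]),uv([.5922,.113,.024]))
g=im["frame"].mean(2)
v=int(uv([.59,.113,.024])[1]);u=int(uv([.59,.113,.024])[0])
for r in range(v-3,v+5):
    w=g[r,u-8:u+9];k=np.flatnonzero(w<97)+u-8;print(r,u-8,w.astype(int),cast(im,[[u-2,r],[u+2,r]],.024)[:,:2].round(4).tolist())
v,u=[int(x) for x in uv([.5907,.1014,.016])][::-1]
print("tip",u-6);print(g[v-4:v+4,u-6:u+7].astype(int))
E
```

```text
px/mm [ 0.40673095 -0.21981176]
saddle [-1.1  0.6] mm -2.71 score 0.945
marker [0. 0.] mm 0.0 score 0.984
[0.49464499 0.14594581 0.20236451] [-0.01038742 -1.15741334 -0.20867018] 16.65
[338.82827504 211.0636718 ] [343.46561495 203.21244982]
200 333 [136 123  87  87  86 111 126  91  70  82  81 104 109  87  76  72  72] [[0.5873, 0.1164], [0.5914, 0.1164]]
201 333 [133 121  84  86  85 109 118  77  70  81  81 103 127 114  84  73  73] [[0.5874, 0.1154], [0.5915, 0.1154]]
202 333 [135 122  86  87  85 110 120  77  71  82  81 103 128 129 104  79  74] [[0.5875, 0.1143], [0.5916, 0.1143]]
203 333 [138 124  88  87  88 111 120  76  73  83  81 107 131 138 130 101  77] [[0.5876, 0.1132], [0.5917, 0.1132]]
204 333 [138 128 101 102 102 118 117  67  74  80  80 118 139 139 139 125  95] [[0.5877, 0.1122], [0.5918, 0.1122]]
205 333 [139 139 139 140 139 139 116  68  74  80  81 117 139 139 138 138 122] [[0.5878, 0.1111], [0.5919, 0.1111]]
206 333 [133 133 133 133 132 132 110  68  76  80  80 112 131 132 132 131 131] [[0.5879, 0.11], [0.592, 0.11]]
207 333 [130 129 129 124 119 129 109  72  77  81  83 114 124 115 125 132 132] [[0.588, 0.1089], [0.5921, 0.1089]]
tip 332
[[119 130 129 129 124 119 129 109  72  77  81  83 114]
 [177 168 173 181 162 149 182 163 119 103 104 120 161]
 [164 105 140 183 155 135 184 184 173 160 159 173 183]
 [155 106 134 170 149 140 174 171 177 184 184 184 184]
 [104 105 105 104  99 111 118 100 139 175 183 182 182]
 [103 104 103  96  79  62  52  53  80 137 172 180 179]
 [102 103 101  88  63  53  52  52  53  80 137 171 178]
 [103 101  88  64  51  54  53  53  53  54  81 137 171]]
```

In this view the tongue's centre is at x≈0.5904–0.5911 and the tip at 0.5905, so they agree within about 0.5 mm. The gripper is clear of everything, so I'll hand the job in.

```bash
python3 -c "
from plant import *
print(sign_off())"
```

```text
the job is handed in; nothing more can be done
None
```

The stop carriage is standing with its tongue at the pointed marker's tip, within about 0.5 mm by the last wrist-camera measurement; the gripper has let go and is clear, and the job was handed in at about 17 s.

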